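Free the battery pack from a charger whose release button is lost

TASK

The battery pack is locked in its charging dock because the release button has come off. Take the screwdriver from its wooden stand, put its blade down through the slot in the dock's deck, feel gently along the slot for the hidden catch tab (it gives under the blade, the rest is hard and must not be rammed) and press it down until the pack springs out against the front lip. Then stand the screwdriver back in the middle bore of its stand, let go, and leave the other things on the bench where they are.

Things in the scene. Friction and masses are not known exactly. Their poses are not given: they have to be found in the camera images.
- dock: Grey and black charging dock, 176 x 180 x 86 mm, fixed to the bench (place and yaw vary). Origin: centre of underside; x runs from the open front tray (-x) to the raised housing, y along the slot, z up. Tray floor z = 18 mm; front lip 8 mm higher at x = -88 to -80. Housing x = 17 to 88 mm, flat deck at z = 85.5 mm. More than 40 N between screwdriver and dock counts as ramming.
- slot (a point): Middle of the one slot in the deck, level with the deck surface (dock frame x = 64, y = 0, z = 85.5 mm). The slot is straight, 12 mm wide in x and 72 mm long in y, framed in orange, cut through the 6 mm deck.
- row (a point): Middle of the row of parts below the slot, at the height of their tops: z = 58 mm, 27.5 mm under the deck surface. Most of the row is hard steel web. Somewhere in it, its middle within 24 mm of the slot's middle and not measured, is the sprung catch tab: 22 mm long along the slot, 16 mm wide, level with the webs, 2 mm gaps. It gives from 3 to 10 N; push it 10 to 13 mm down, 7 to 15 N.
- pack: Loose battery pack, 0.4 kg, black case with red top, 60 x 110 x 56 mm, lying in the dock's tray; origin: centre of the underside of that case; axes as the dock's. A catch in the housing holds its rear tongue; a 9 N spring pushes it forward. Locked it is at x = -15 mm in the dock frame; once freed it slides about 34 mm towards the front lip by itself and stays out.
- driver: Loose screwdriver, orange handle 31 mm thick and 105 mm long, round steel blade 6.4 mm thick, 228 mm overall, 0.09 kg. It stands blade down in the stand, leaning up to 4 degrees. Its own y axis runs along the screwdriver from handle to tip (so y points down when it stands); the origin lies half-way along, 15.5 mm off the axis.
- driver_tip (a point): End of the blade, on the screwdriver's axis.
- driver_grip (a point): Point on the handle's axis 194 mm from the tip and 34 mm from the handle's free end; a good place to grip from above.
- stand: Screwdriver stand, light wooden block 60 x 100 x 70 mm on a thin dark foot, fixed (position and yaw vary), with three upright bores in a row along its y, 30 mm apart; origin: centre of its underside.
- bore (a point): Mouth of the middle bore, in the block's top face 70 mm above the bench: 10 mm wide with a 3 mm chamfer, 64 mm deep. The screwdriver stands in this one, tip on the bottom; the outer two are empty.
- tape_measure: Bystander: yellow tape measure 37 x 93 x 64 mm, loose; origin under its centre.
- sand_block: Bystander: brown sanding block 63 x 101 x 34 mm, loose; origin under its centre.
- glue_bottle: Bystander: yellow glue bottle 65 mm across, 184 mm tall, loose; origin under its centre.
Not all that is in view belongs to the job. Leave any green look-alike of the pack alone.

How it is judged:
By the outcome, as a careful person would: the job done as asked, in the order asked, and still so for the second after the job is handed in, with the robot touching nothing.
It also fails if it takes over 72 s, if anything falls off the work surface, if the arm or the gripper's body presses on something with over 40 N, if the wrist force passes 120 N, or if a joint passes its speed limit or range.

ROBOT

A 6-joint arm with a two-finger parallel gripper is mounted at the origin on a cart in front of the work surface, level with it; the furniture and walls round the work are solid. World frame = base frame: x ahead of the robot, y to its left, z up, the work surface at z = 0. Lengths are in m, angles in rad, forces in N, time in s.
With the tool pointing down it reaches from about 0.375 to 0.9 m from the base axis. Payload 3.1 kg.
Tool frame: the origin (TCP) lies at the very end of the fingers, on their centre line; the grasp point (between the pads) lies 19 mm behind it (manip.tcp_to_grasp is the distance from the TCP to the grasp point, in m); z points along the fingers, y is the line along which they close (so a half turn about z gives the same grasp; the last joint's range is limited). The gripper opens to 85 mm and grips with 20 to 120 N. Pads are 22 mm wide; open, the fingers measure 114 mm over their backs; the gripper's body (76 mm by 85 mm) begins 54 mm behind the grasp point. The pads swing forward as they close: fully open they stand 13 mm farther back than shut.
Start: joints at [1.05, 0.527, 1.433, -0, 1.181, -0.178], TCP at [0.209, 0.589, 0.231] pointing down, gripper open.
Joint ranges: [-3.08, 3.08], [-0.75, 2.2], [0.22, 2.44], [-1.43, 4.57], [0, 2.65], [-2.85, 2.85]. Speed limits (rad/s): [2.79, 2.79, 3.14, 3.14, 3.14, 3.14].

INTERFACE

Orientations are given as a unit quaternion [x, y, z, w].
In Python, from station import manip gives the robot as it stands. The module is installed in compiled form; this text tells all that it offers.
- The arm moves only by the tool step_arm, never from a script. Its argument "commands" is one flat list of numbers, 6 for each row, row after row: the shift along the tool's x, y, z in m, then the turn, a rotation vector about the tool's x, y, z in degrees. A call has exactly 10 rows; each row is the pose to reach, as a shift and turn from the pose commanded when the call began, along the tool's axes at that moment; what a row does not reach only later rows make up. A row lasts 1/10 s, in which the tool goes at most 50 mm and 8.59 degrees, less where a joint would pass 70% of its speed; a pose out of reach is approached as far as the arm can. A call with a gripper value outside its range is refused whole. "jaw" is the opening in per cent of the stroke, from 0 (shut) to 100 (fully open), set as the call begins (left out, the last holds). The fingers move at their own pace and stop on an object; "grip_force" is the grip in N (left out, the last holds). Time passes only in rows, so rows that repeat a pose let the fingers close, or fill a call up. It gives the time, the measured TCP pose, the force, the opening and the grip force at its end, in the units of the state.
- manip.sense(): the state, without advancing time (a new reading comes with each control period).
- manip.snapshot(name): name is "scene" or "top" or "wrist"; returns a dict with "pixels" (480x640x3 uint8, blue, green, red), "fx", "fy", "cx", "cy" (pixels), "R" (3x3) and "t" (3): a world point X has camera coordinates R X + t; the wrist camera has in their place "mount" (4x4, takes a point from camera to tool coordinates, whose origin is the TCP and whose axes are the flange's). Camera axes: x right, y down, z forward; pixel columns grow to the right and rows downward; lengths in m; the calibration is good to about 2 mm. A picture is of the moment at which its call begins: read the wrist's pose just before it. There is no depth.
- manip.sign_off(): hands the job in; it is judged then, once.
The state is a dict: "t": time; "q": joint angles; "qd": joint speeds; "tau": joint torques, N m; "tcp_pos": TCP position; "tool_rot": TCP orientation; "force": force on the tool from outside, world axes, zero at the start; "ft_torque": the same for the moment, N m; "finger_gap": opening from 0.0 (shut) to 1.0 (fully open); "gripper_force": force on a finger pad.
Only numpy, scipy, OpenCV 4.12 (cv2) and the standard library are available. Lean on these libraries where they do the work, as an engineer would, in place of code of your own. Each camera call takes 0.05 s, during which the arm holds its last target. There are 200 camera calls.

## Working session

There is one attempt and no reset: what is moved stays moved. The work goes in short steps, Python scripts to look and compute and a tool call to move; the robot and the scene stay as the last step left them, time stands still between calls to the robot, and variables do not carry over. Pictures are saved under pics/ and viewed, at most 10 in all, crops included, and the job is handed in when it is done.

Besides the shell and the picture viewer there is one more tool, called after "Call:" by a JSON object that holds its "fn" and its "kwargs". step_arm: Moves the arm, as the interface text tells. Its arguments: {"type":"object","properties":{"commands":{"type":"array","items":{"type":"number"}},"jaw":{"type":"number"},"grip_force":{"type":"number"}},"required":["commands"]}

```bash
mkdir -p pics; cat > h.py <<'E'
import numpy as np, cv2
from station import manip
from scipy.spatial.transform import Rotation as Ro
def cam(name):
    s=manip.sense(); d=manip.snapshot(name)
    if name=="wrist":
        T=np.eye(4); T[:3,:3]=Ro.from_quat(s["tool_rot"]).as_matrix(); T[:3,3]=s["tcp_pos"]
        W=T@np.array(d["mount"]); d["C"]=W[:3,3]; d["Rw"]=W[:3,:3]
    else:
        R=np.array(d["R"]); d["C"]=-R.T@np.array(d["t"]); d["Rw"]=R.T
    return d
def ray(d,uv):
    v=np.array([(uv[0]-d["cx"])/d["fx"],(uv[1]-d["cy"])/d["fy"],1.]); v=d["Rw"]@v
    return d["C"],v/np.linalg.norm(v)
def onz(d,uv,z):
    c,v=ray(d,uv); return c+v*(z-c[2])/v[2]
def proj(d,X):
    p=d["Rw"].T@(np.array(X)-d["C"]); return np.array([d["fx"]*p[0]/p[2]+d["cx"],d["fy"]*p[1]/p[2]+d["cy"]])
def cross(d1,a,d2,b):
    c1,v1=ray(d1,a); c2,v2=ray(d2,b)
    s=np.linalg.lstsq(np.c_[v1,-v2],c2-c1,rcond=None)[0]
    p,q=c1+s[0]*v1,c2+s[1]*v2; return (p+q)/2,np.linalg.norm(p-q)
E
python3 - <<'E'
from h import *
s=manip.sense(); print(s)
print(manip.tcp_to_grasp)
for n in("scene","top"):
    d=cam(n); cv2.imwrite(f"pics/{n}0.png",d["pixels"]); print(n,d["C"],d["Rw"][:,2],d["fx"])
E
```

```text
{'t': 0.0, 'q': array([ 1.05047814e+00,  5.28437716e-01,  1.43390385e+00, -1.15341765e-05,
        1.18139218e+00, -1.78492937e-01]), 'qd': array([-0.00067166, -0.00067612, -0.00096953,  0.00033854,  0.00153584,
       -0.00075249]), 'tau': array([-2.23217874e-03, -4.42361140e+01, -1.78023487e+01, -4.25523904e-04,
        8.43916554e-03,  9.45591808e-06]), 'tcp_pos': array([0.20911494, 0.58822095, 0.2303506 ]), 'tool_rot': array([ 1.70079489e-01,  9.85429765e-01, -1.00768596e-03, -3.61479463e-04]), 'force': array([-0.30448829, -0.58226152, -0.26967022]), 'ft_torque': array([-0.03465773, -0.05054181,  0.03431855]), 'gripper_force': 0.0, 'finger_gap': 0.999550832107395}
0.0187
scene [ 0.08801353 -0.95214456  0.93217918] [ 0.4102024   0.67008175 -0.61864727] 540.015794669174
top [ 0.32257897 -0.08011299  1.56503345] [ 0.20178258 -0.00932953 -0.9793859 ] 553.4805283412074
```

View pics/scene0.png

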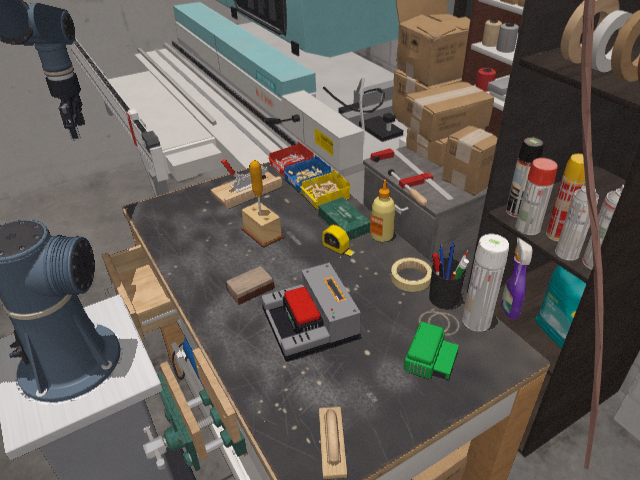

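View pics/top0.png

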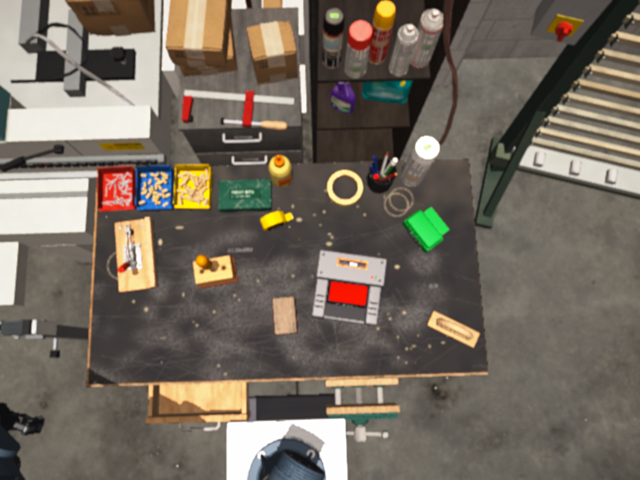

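The scene view shows the orange screwdriver handle at (256,180) in the wooden stand at (262,224), and the dock with its slot at (335,289). In the top view they are at (203,261), (214,270) and (351,264). The real pack is the red one in the dock, and the green look-alike at (430,345) is to be left alone.

```bash
cat >> h.py <<'E'
def hsvmask(d,lo,hi,box):
    h=cv2.cvtColor(d["pixels"],cv2.COLOR_BGR2HSV); m=cv2.inRange(h,np.array(lo),np.array(hi))
    z=np.zeros_like(m); x0,y0,x1,y1=box; z[y0:y1,x0:x1]=m[y0:y1,x0:x1]; return z
def blob(m):
    n,l,st,c=cv2.connectedComponentsWithStats(m); i=1+np.argmax(st[1:,4]); 
    return np.argwhere(l==i)[:,::-1].astype(np.float32),st[i]
E
python3 - <<'E'
from h import *
S=cam("scene");T=cam("top")
hs=blob(hsvmask(S,(8,150,90),(22,255,255),(235,150,280,205)))
ht=blob(hsvmask(T,(8,190,90),(20,255,255),(185,245,240,290)))
print("handle",hs[1],ht[1],len(hs[0]),len(ht[0]))
def axis(p):
    c=p.mean(0);u=np.linalg.svd(p-c,full_matrices=False)[2][0];return c,u
cs,us=axis(hs[0]);ct,ut=axis(ht[0]);print(cs,us,ct,ut)
print("handle centre",cross(S,cs,T,ct))
for n,d,b in(("S",S,(310,265,360,315)),("T",T,(325,250,380,275))):
    p,st=blob(hsvmask(d,(8,150,100),(22,255,255),b)); r=cv2.minAreaRect(p); print(n,r,st)
    bx=cv2.boxPoints(r); print(np.round([onz(d,q,.0855) for q in bx],3), onz(d,r[0],.0855))
m=cv2.resize(T["pixels"][235:335,180:400],None,fx=3.6,fy=3.6,interpolation=cv2.INTER_CUBIC);cv2.imwrite("pics/tc.png",m)
E
```

```text
handle [249 160  14  37 359] [196 255  16  14 125] 359 125
[255.79944 177.5961 ] [0.12220759 0.99250454] [203.464 262.144] [0.75300175 0.6580185 ]
handle centre (array([0.55850371, 0.18899323, 0.18236199]), np.float64(0.0001970902152298339))
S ((330.8846435546875, 290.0769348144531), (26.07090950012207, 2.4961509704589844), 56.3099365234375) [324 279  16  23  35]
[[ 0.554 -0.154  0.086]
 [ 0.56  -0.153  0.086]
 [ 0.55  -0.231  0.086]
 [ 0.544 -0.232  0.086]] [ 0.55196636 -0.19317425  0.0855    ]
T ((359.0, 261.5), (8.0, 1.0), -0.0) [355 261   9   2  11]
[[ 0.563 -0.202  0.085]
 [ 0.566 -0.202  0.085]
 [ 0.565 -0.224  0.085]
 [ 0.563 -0.224  0.085]] [ 0.56429013 -0.21295929  0.0855    ]
```

View pics/tc.png

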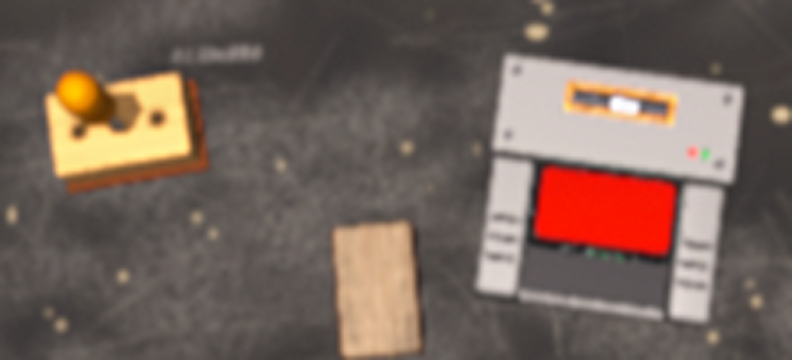

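The crop shows the driver in the middle bore, whose mouth is at crop (119,122). The two empty bores are at (79,131) and (158,118). The slot's frame runs from crop (566,82) to (677,123), and the red pack is locked behind the deck.

```bash
python3 - <<'E'
from h import *
T=cam("top")
f=lambda p,z:onz(T,(180+(p[0]+.5)/3.6-.5,235+(p[1]+.5)/3.6-.5),z)
def show(n,P,z):
    Q=np.array([f(p,z) for p in P]);c=Q.mean(0);print(n,c.round(4),[round(np.linalg.norm(Q[i]-Q[(i+1)%len(Q)]),4) for i in range(len(Q))], "yaw of row (0->1) deg",[round(np.degrees(np.arctan2(*(Q[i]-Q[j])[[1,0]])),1) for i,j in((0,1),(3,2),(0,3),(1,2)) if len(Q)==4]);return c
show("slot",[(566,82),(677,95),(674,123),(566,110)],.0855)
d=show("deck",[(505,52),(745,87),(733,183),(494,150)],.0855)
show("block",[(47,95),(180,72),(191,155),(57,178)],.07)
b=show("bores",[(79,131),(158,118)],.07)
h=np.array([.5585,.1890,.1824]); v=h-b;v/=np.linalg.norm(v);print("tilt",np.degrees(np.arccos(v[2])),v, "grip@",b+v*(.130))
E
```

```text
slot [ 0.5605 -0.194   0.0855] [np.float64(0.084), np.float64(0.0215), np.float64(0.0816), np.float64(0.0213)] yaw of row (0->1) deg [np.float64(81.5), np.float64(81.3), np.float64(-2.2), np.float64(-8.9)]
deck [ 0.5489 -0.1922  0.0855] [np.float64(0.1827), np.float64(0.0734), np.float64(0.1799), np.float64(0.0751)] yaw of row (0->1) deg [np.float64(79.8), np.float64(80.4), np.float64(-8.2), np.float64(-10.3)]
block [0.5572 0.1856 0.07  ] [np.float64(0.102), np.float64(0.0645), np.float64(0.1019), np.float64(0.0642)] yaw of row (0->1) deg [np.float64(98.3), np.float64(98.1), np.float64(7.5), np.float64(7.4)]
bores [0.5575 0.1859 0.07  ] [np.float64(0.0603), np.float64(0.0603)] yaw of row (0->1) deg []
tilt 1.6868503836033324 [0.00906943 0.02800487 0.99956664] grip@ [0.55865918 0.18949152 0.19994366]
```

```bash
cat >> h.py <<'E'
def plan(pos,head=None,up=(0,0,1),base=None):
    """shift (mm) and rotvec (deg) in tool axes from the measured pose to pos, tool y heading (deg), tool z = -up"""
    s=manip.sense(); R0=Ro.from_quat(s["tool_rot"]).as_matrix()
    z=-np.array(up,float); z/=np.linalg.norm(z)
    y=R0[:,1] if head is None else np.array([np.cos(np.radians(head)),np.sin(np.radians(head)),0])
    y=y-z*(y@z); y/=np.linalg.norm(y); R1=np.c_[np.cross(y,z),y,z]
    print("shift mm",(R0.T@(np.array(pos)-s["tcp_pos"])*1000).round(1),"rot",np.degrees(Ro.from_matrix(R0.T@R1).as_rotvec()).round(2))
    print("tcp",s["tcp_pos"].round(4),"t",s["t"],"F",s["force"].round(2),"gap",s["finger_gap"])
E
python3 - <<'E'
from h import *
plan([.5587,.1895,.32],8)
print(manip.snapshot("wrist")["mount"].round(3))
E
```

```text
shift mm [-462.9 -258.9  -89. ] rot [-6.000e-02  2.000e-02  6.241e+01]
tcp [0.2093 0.5886 0.2308] t 0.25 F [ 0.03 -1.16 -0.88] gap 1.0033558440762842
[[ 0.    -0.962 -0.271  0.07 ]
 [ 1.     0.     0.001 -0.001]
 [-0.    -0.271  0.962 -0.141]
 [ 0.     0.     0.     1.   ]]
```

Call:
{"fn": "step_arm", "kwargs": {"commands": [-0.03,-0.017,-0.09,0,0,4,-0.463,-0.259,-0.09,0,0,62.4,-0.463,-0.259,-0.09,0,0,62.4,-0.463,-0.259,-0.09,0,0,62.4,-0.463,-0.259,-0.09,0,0,62.4,-0.463,-0.259,-0.09,0,0,62.4,-0.463,-0.259,-0.09,0,0,62.4,-0.463,-0.259,-0.09,0,0,62.4,-0.463,-0.259,-0.09,0,0,62.4,-0.463,-0.259,-0.09,0,0,62.4], "jaw": 100, "grip_force": 60}}

```text
t: 1.3
tcp_pos: [0.5175, 0.2362, 0.3162]
tool_rot: [0.656, 0.755, 0.0, 0.0]
force: [-0.2, 1.3, 0.2]
finger_gap: 1.002
gripper_force: 0.0
```

```bash
python3 - <<'E'
from h import *
plan([.5587,.1895,.32],8)
E
```

```text
shift mm [-52.   34.2  -3.8] rot [ 0.02 -0.01  0.01]
tcp [0.5175 0.2362 0.3162] t 1.3 F [-0.19  1.29  0.22] gap 1.0016382298720523
```

Call:
{"fn": "step_arm", "kwargs": {"commands": [-0.052,0.034,-0.004,0,0,0,-0.052,0.034,-0.004,0,0,0,-0.052,0.034,-0.004,0,0,0,-0.052,0.034,-0.004,0,0,0,-0.052,0.034,-0.004,0,0,0,-0.052,0.034,-0.004,0,0,0,-0.052,0.034,-0.004,0,0,0,-0.052,0.034,-0.004,0,0,0,-0.052,0.034,-0.004,0,0,0,-0.052,0.034,-0.004,0,0,0]}}

```text
t: 2.3
tcp_pos: [0.5574, 0.1913, 0.3199]
tool_rot: [0.656, 0.755, -0.0, 0.0]
force: [-0.4, 1.3, 0.3]
finger_gap: 1.0
gripper_force: 0.0
```

```bash
python3 - <<'E'
from h import *
plan([.5587,.1895,.32],8)
W=cam("wrist"); cv2.imwrite("pics/w1.png",W["pixels"])
S=cam("scene");T=cam("top")
m=hsvmask(W,(8,170,90),(20,255,255),(0,0,640,480)); p,st=blob(m); print(st,cv2.minAreaRect(p),W["fx"])
b=np.array([.5575,.1859,.07]);v=np.array([.00907,.028,1])
for k in(.0,.053,.112,.164): print(proj(W,b+v*k).round(1))
E
```

```text
shift mm [-2.   1.1 -0.1] rot [0.   0.   0.03]
tcp [0.5574 0.1913 0.3199] t 2.3 F [-0.44  1.26  0.27] gap 1.0000052623526556
[ 293  204   48   65 2460] ((316.5, 236.0), (64.0, 47.0), 90.0) 422.49568043122997
[322.  209.7]
[323. 220.]
[324.4 235.9]
[326.2 256.3]
```

View pics/w1.png

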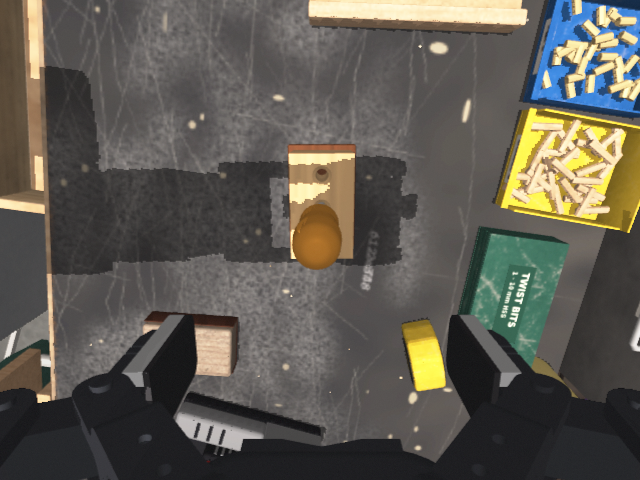

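The wrist view shows the orange handle cap centred near (317,245) with a radius of about 24 px. The block spans columns 289–355 and one empty bore is at (322,172). So the handle leans slightly towards -x.

```bash
python3 - <<'E'
from h import *
W=cam("wrist")
p,st=blob(hsvmask(W,(5,150,60),(22,255,255),(285,195,350,280)))
for r in range(200,272,6):
    q=p[p[:,1]==r,0]; print(r,q.min(),q.max(),(q.min()+q.max())/2,end=" | ") if len(q) else None
print()
for dep in(.24,.25,.26,.273):
  c,v=ray(W,(317,245)); k=dep/(W["Rw"][:,2]@v); print(dep,(c+v*k).round(4))
print("outer bore",onz(W,(321.5,172.5),.07)," block x edges",onz(W,(289,180),.07),onz(W,(355,180),.07))
E
```

```text
206 309.0 328.0 318.5 | 212 303.0 334.0 318.5 | 218 300.0 337.0 318.5 | 224 297.0 337.0 317.0 | 230 294.0 339.0 316.5 | 236 293.0 340.0 316.5 | 242 292.0 340.0 316.0 | 248 293.0 339.0 316.0 | 254 294.0 338.0 316.0 | 260 298.0 334.0 316.0 | 266 306.0 326.0 316.0 | 
0.24 [0.5532 0.1949 0.2296]
0.25 [0.5534 0.1923 0.22  ]
0.26 [0.5537 0.1896 0.2104]
0.273 [0.5541 0.1862 0.1978]
outer bore [0.55225789 0.21984176 0.07      ]  block x edges [0.52360024 0.20889944 0.07      ] [0.5837353  0.21738798 0.07      ]
```

```bash
python3 - <<'E'
from h import *
plan([.556,.1885,.181],8)
E
```

```text
shift mm [ -2.4  -1.9 138.9] rot [ 0.   -0.    0.01]
tcp [0.5575 0.1912 0.3199] t 2.5 F [0.58 0.09 0.18] gap 0.9981609448053145
```

Call:
{"fn": "step_arm", "kwargs": {"commands": [-0.0024,-0.0019,0.03,0,0,0,-0.0024,-0.0019,0.06,0,0,0,-0.0024,-0.0019,0.09,0,0,0,-0.0024,-0.0019,0.115,0,0,0,-0.0024,-0.0019,0.13,0,0,0,-0.0024,-0.0019,0.139,0,0,0,-0.0024,-0.0019,0.139,0,0,0,-0.0024,-0.0019,0.139,0,0,0,-0.0024,-0.0019,0.139,0,0,0,-0.0024,-0.0019,0.139,0,0,0]}}

```text
t: 3.5
tcp_pos: [0.5566, 0.1887, 0.182]
tool_rot: [0.656, 0.755, 0.001, 0.001]
force: [-0.1, -0.4, 1.0]
finger_gap: 1.001
gripper_force: 0.0
```

Call:
{"fn": "step_arm", "kwargs": {"commands": [0,0,0,0,0,0,0,0,0,0,0,0,0,0,0,0,0,0,0,0,0,0,0,0,0,0,0,0,0,0,0,0,0,0,0,0,0,0,0,0,0,0,0,0,0,0,0,0,0,0,0,0,0,0,0,0,0,0,0,0], "jaw": 0, "grip_force": 60}}

```text
t: 4.5
tcp_pos: [0.5562, 0.1886, 0.1812]
tool_rot: [0.656, 0.755, 0.0, 0.0]
force: [-0.2, 0.5, 3.8]
finger_gap: 0.342
gripper_force: 59.4
```

Call:
{"fn": "step_arm", "kwargs": {"commands": [0,0,-0.01,0,0,0,0,0,-0.025,0,0,0,0,0,-0.04,0,0,0,0,0,-0.055,0,0,0,0,0,-0.07,0,0,0,0,0,-0.085,0,0,0,0,0,-0.1,0,0,0,0,0,-0.115,0,0,0,0,0,-0.125,0,0,0,0,0,-0.13,0,0,0]}}

```text
t: 5.5
tcp_pos: [0.5558, 0.1886, 0.3117]
tool_rot: [0.656, 0.755, 0.0, 0.0]
force: [-0.1, 0.6, -2.1]
finger_gap: 0.34
gripper_force: 59.4
```

```bash
python3 - <<'E'
from h import *
plan([.5605,-.194,.311],-9.5)
W=cam("wrist");S=cam("scene");a=W["pixels"];b=S["pixels"][150:300,200:400]
c=np.hstack([cv2.resize(a,(400,300)),cv2.resize(b,(400,300),interpolation=cv2.INTER_CUBIC)]);cv2.imwrite("pics/w2.png",c)
E
```

```text
shift mm [-379.5  -48.7    0.7] rot [ 3.000e-02 -1.000e-02  1.752e+01]
tcp [0.5558 0.1886 0.3117] t 5.5 F [-0.09  0.61 -2.06] gap 0.3403040370152867
```

View pics/w2.png

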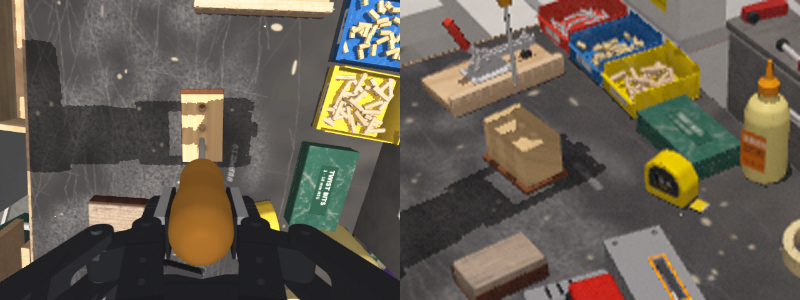

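The driver is held upright. In the full wrist frame its tip is near (323,221), and in the scene frame near (256,192). Next I go over the slot.

Call:
{"fn": "step_arm", "kwargs": {"commands": [-0.03,-0.004,0,0,0,2,-0.07,-0.009,0,0,0,4,-0.12,-0.015,0,0,0,6,-0.17,-0.022,0,0,0,8,-0.22,-0.028,0,0,0,10,-0.27,-0.035,0,0,0,12,-0.315,-0.04,0,0,0,14,-0.35,-0.045,0,0,0,16,-0.37,-0.0475,0,0,0,17.5,-0.3795,-0.0487,0,0,0,17.5]}}

```text
t: 6.6
tcp_pos: [0.56, -0.1961, 0.3096]
tool_rot: [0.764, 0.645, -0.0, -0.001]
force: [0.1, 1.2, -0.9]
finger_gap: 0.338
gripper_force: 59.4
```

```bash
python3 - <<'E'
from h import *
plan([.5605,-.194,.311],-9.5)
W=cam("wrist"); a=W["pixels"][130:330,220:420]; 
c=cv2.resize(a,(600,600),interpolation=cv2.INTER_CUBIC)
S=cam("scene"); T=cam("top")
b=cv2.resize(S["pixels"][230:330,290:356],(200,300),interpolation=cv2.INTER_CUBIC);e=cv2.resize(T["pixels"][240:300,330:370],(200,300),interpolation=cv2.INTER_CUBIC)
cv2.imwrite("pics/w3.png",np.hstack([c,np.vstack([b,e])]))
E
```

```text
shift mm [ 2.2  0.1 -1.4] rot [-0.12 -0.02 -0.14]
tcp [ 0.56   -0.1961  0.3096] t 6.6 F [ 0.11  1.17 -0.89] gap 0.33770226676435794
```

View pics/w3.png

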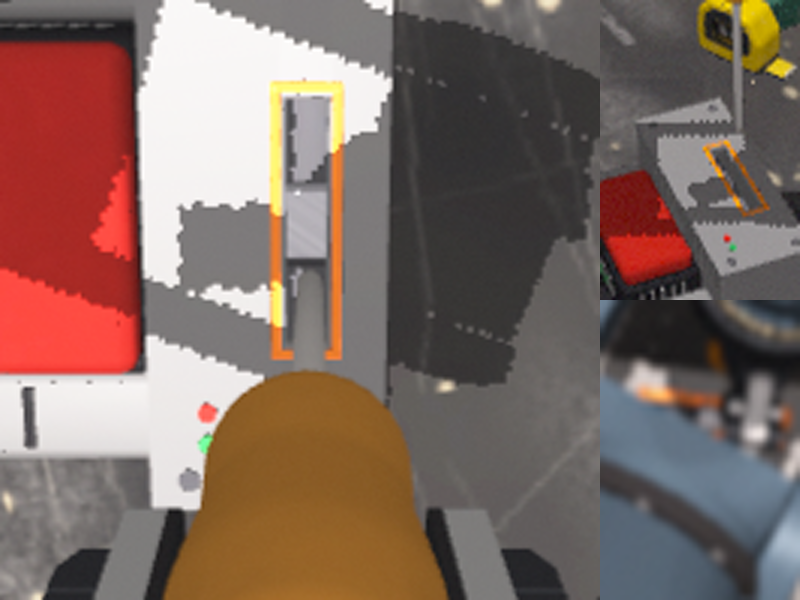

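The close view shows the orange slot frame at crop columns 272–343 (centre about 308) and rows 82–360. Below it, a lighter distinct part at rows 190–260 between dark gaps is probably the tab. The blade tip is at about crop (312,265).

```bash
python3 - <<'E'
from h import *
W=cam("wrist"); s=manip.sense(); R0=Ro.from_quat(s["tool_rot"]).as_matrix()
f=lambda u,v,z:onz(W,(220+(u+.5)/3-.5,130+(v+.5)/3-.5),z)
tl=lambda P:(R0.T@(P-s["tcp_pos"])*1000).round(1)
print("frame far/near ends",tl(f(308,82,.0855)),tl(f(308,360,.0855)),"slot inner",tl(f(308,96,.0855)),tl(f(308,349,.0855)))
print("frame sides",tl(f(272,220,.0855)),tl(f(343,220,.0855)), tl(f(272,100,.0855)),tl(f(343,100,.0855)))
print("tab",tl(f(307,187,.058)),tl(f(307,260,.058)))
for z in(.13,.135,.14): print("tip",z,tl(f(312,265,z)))
g=W["pixels"][:,:,:].astype(int).mean(2)
for r in range(184,226,2): print(r,g[r,316:330].astype(int))
E
```

```text
frame far/near ends [ 4.350e+01 -2.000e-01  2.249e+02] [-3.830e+01 -2.000e-01  2.248e+02] slot inner [ 3.960e+01 -2.000e-01  2.249e+02] [-3.490e+01 -2.000e-01  2.248e+02]
frame sides [  4.1 -10.7 224.9] [  4.1  10.  224.8] [ 38.5 -10.4 224.9] [ 38.5   9.7 224.9]
tab [  9.7  -0.5 252.3] [-13.4  -0.5 252.3]
tip 0.13 [  0.    0.7 180.3]
tip 0.135 [  1.1   0.7 175.3]
tip 0.14 [  2.1   0.7 170.3]
184 [ 81  80 114 170 172 172 171 171 154  79  81  80  82  98]
186 [ 80  81 113 170 171 172 170 170 171 151  81  80  83  99]
188 [ 79  87 105 127 172 170 171 152  81  80  79  79  82  97]
190 [ 80 114 170 169 170 167 158 142  81  80  81  79  81  97]
192 [ 80 113 169 165 161 145  79  80  79  79  80  78  81  98]
194 [110 110 109 110 111 110 111 110 110 110 111 111 109 107]
196 [147 146 145 146 147 147 146 146 147 147 147 147 136 109]
198 [185 184 183 180 181 184 185 183 181 181 182 185 172 117]
200 [185 185 184 184 183 180 179 181 183 184 184 182 169 122]
202 [180 181 183 184 185 184 184 182 180 180 181 183 169 123]
204 [180 179 181 182 181 183 185 185 184 184 181 180 167 122]
206 [187 184 182 180 181 181 181 183 183 186 185 184 171 124]
208 [183 187 189 186 183 180 180 180 180 180 181 182 172 123]
210 [183 180 179 184 187 188 186 181 180 179 179 178 167 122]
212 [182 185 185 182 179 178 182 186 187 184 181 179 165 122]
214 [176 178 180 182 183 184 182 179 178 184 186 187 172 122]
216 [180 177 176 175 178 179 181 183 183 182 177 178 169 124]
218 [152 153 151 148 147 146 148 151 150 153 155 155 144 118]
220 [ 58  57  58  64  74  88  93  99  93  73  61  60  70 103]
222 [ 78  78  93 120 110 114 115 116 115 112 103  76  82 104]
224 [ 80  88 107 116 113 116 118 118 117 114 108  92  83  97]
```

Call:
{"fn": "step_arm", "kwargs": {"commands": [-0.003,-0.001,0,0,0,0,-0.003,-0.001,0,0,0,0,-0.003,-0.001,0.01,0,0,0,-0.003,-0.001,0.02,0,0,0,-0.003,-0.001,0.03,0,0,0,-0.003,-0.001,0.035,0,0,0,-0.003,-0.001,0.04,0,0,0,-0.003,-0.001,0.04,0,0,0,-0.003,-0.001,0.04,0,0,0,-0.003,-0.001,0.04,0,0,0]}}

```text
t: 7.8
tcp_pos: [0.5594, -0.197, 0.2713]
tool_rot: [0.763, 0.646, 0.0, 0.001]
force: [0.6, -0.7, -0.5]
finger_gap: 0.337
gripper_force: 59.4
```

```bash
python3 - <<'E'
from h import *
plan([.5605,-.194,.311],-9.5)
W=cam("wrist"); a=W["pixels"][150:300,250:400]; 
cv2.imwrite("pics/w4.png",cv2.resize(a,(600,600),interpolation=cv2.INTER_CUBIC))
E
```

```text
shift mm [  3.1   0.6 -39.7] rot [0.06 0.02 0.01]
tcp [ 0.5594 -0.197   0.2713] t 7.8 F [ 0.64 -0.69 -0.46] gap 0.33655957445160267
```

View pics/w4.png

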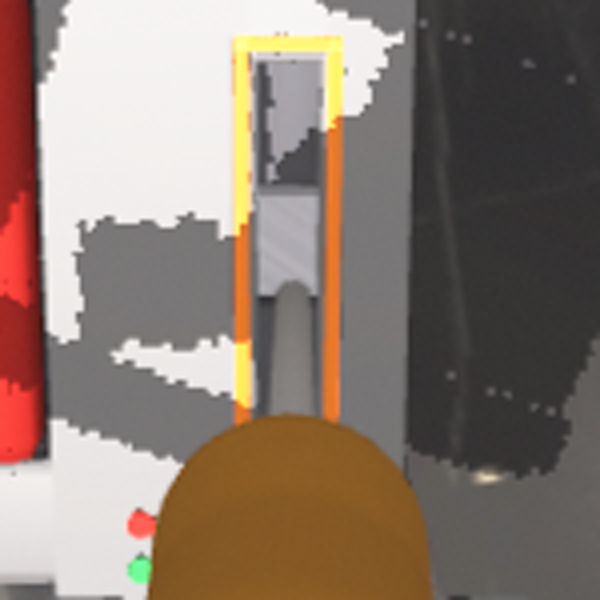

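The tip at crop (292,285) hangs just above the deck inside the orange frame, whose centre column is about 288. The lighter tab spans rows 188–298.

```bash
python3 - <<'E'
from h import *
W=cam("wrist"); s=manip.sense(); R0=Ro.from_quat(s["tool_rot"]).as_matrix()
f=lambda u,v,z:onz(W,(250+(u+.5)/4-.5,150+(v+.5)/4-.5),z)
tl=lambda P:(R0.T@(P-s["tcp_pos"])*1000).round(1)
print("tip",tl(f(292,282,.0965)),"tab",tl(f(288,188,.058)),tl(f(288,298,.058)),"slot ctr line",tl(f(288,200,.0855)))
E
```

```text
tip [ 2.000e-01 -1.000e-01  1.749e+02] tab [ 12.2  -0.8 213.4] [-11.5  -0.8 213.4] slot ctr line [ 14.2  -0.8 185.9]
```

Call:
{"fn": "step_arm", "kwargs": {"commands": [0,-0.0007,0,0,0,0,0,-0.0007,0.004,0,0,0,0,-0.0007,0.008,0,0,0,0,-0.0007,0.012,0,0,0,0,-0.0007,0.016,0,0,0,0,-0.0007,0.02,0,0,0,0,-0.0007,0.024,0,0,0,0,-0.0007,0.028,0,0,0,0,-0.0007,0.031,0,0,0,0,-0.0007,0.031,0,0,0]}}

```text
t: 8.9
tcp_pos: [0.5582, -0.1965, 0.2393]
tool_rot: [0.763, 0.646, -0.0, -0.001]
force: [0.5, -0.2, -0.7]
finger_gap: 0.338
gripper_force: 59.4
```

Call:
{"fn": "step_arm", "kwargs": {"commands": [0,0,0,0,0,0,0,0,0.001,0,0,0,0,0,0.002,0,0,0,0,0,0.003,0,0,0,0,0,0.004,0,0,0,0,0,0.005,0,0,0,0,0,0.006,0,0,0,0,0,0.007,0,0,0,0,0,0.0075,0,0,0,0,0,0.0075,0,0,0]}}

```text
t: 9.9
tcp_pos: [0.5586, -0.1968, 0.2331]
tool_rot: [0.763, 0.646, 0.0, 0.0]
force: [-0.6, -0.0, 4.5]
finger_gap: 0.337
gripper_force: 59.7
```

Call:
{"fn": "step_arm", "kwargs": {"commands": [0,0,0.0005,0,0,0,0,0,0.001,0,0,0,0,0,0.0015,0,0,0,0,0,0.002,0,0,0,0,0,0.0025,0,0,0,0,0,0.003,0,0,0,0,0,0.003,0,0,0,0,0,0.003,0,0,0,0,0,0.003,0,0,0,0,0,0.003,0,0,0]}}

```text
t: 10.9
tcp_pos: [0.5589, -0.197, 0.2316]
tool_rot: [0.763, 0.646, 0.0, 0.001]
force: [-2.0, 1.5, 10.6]
finger_gap: 0.334
gripper_force: 60.3
```

Call:
{"fn": "step_arm", "kwargs": {"commands": [0,0,0.0005,0,0,0,0,0,0.001,0,0,0,0,0,0.0015,0,0,0,0,0,0.002,0,0,0,0,0,0.002,0,0,0,0,0,0.002,0,0,0,0,0,0.002,0,0,0,0,0,0.002,0,0,0,0,0,0.002,0,0,0,0,0,0.002,0,0,0]}}

```text
t: 11.9
tcp_pos: [0.5589, -0.197, 0.2296]
tool_rot: [0.763, 0.646, 0.0, 0.001]
force: [-2.0, 1.6, 11.8]
finger_gap: 0.344
gripper_force: 60.3
```

```bash
python3 - <<'E'
from h import *
plan([.5605,-.194,.311],-9.5)
W=cam("wrist"); a=W["pixels"][150:270,260:380]; 
cv2.imwrite("pics/w5.png",cv2.resize(a,(600,600),interpolation=cv2.INTER_CUBIC))
E
```

```text
shift mm [  3.2   1.2 -81.4] rot [0.12 0.06 0.03]
tcp [ 0.5589 -0.197   0.2296] t 11.9 F [-1.96  1.59 11.83] gap 0.3436330722708754
```

View pics/w5.png

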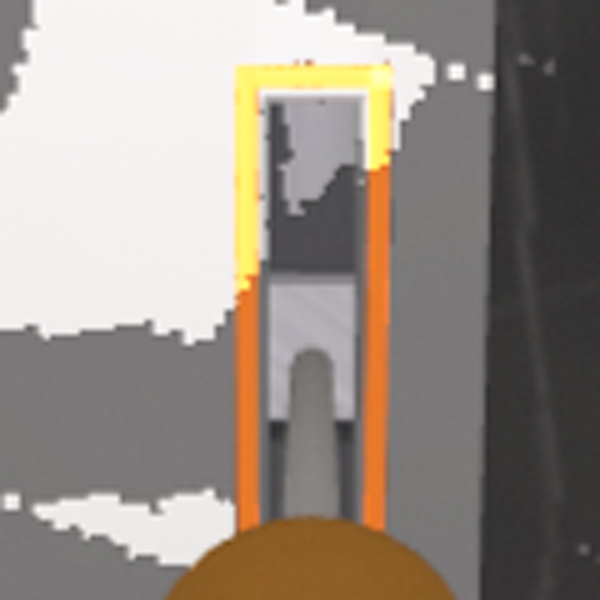

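The blade stands on the lighter part at crop (312,350), and that part gives: 2 mm more travel added only about 1 N. This is the tab, so I keep pressing.

Call:
{"fn": "step_arm", "kwargs": {"commands": [0,0,0.001,0,0,0,0,0,0.002,0,0,0,0,0,0.003,0,0,0,0,0,0.004,0,0,0,0,0,0.005,0,0,0,0,0,0.006,0,0,0,0,0,0.0065,0,0,0,0,0,0.0065,0,0,0,0,0,0.0065,0,0,0,0,0,0.0065,0,0,0]}}

```text
t: 12.95
tcp_pos: [0.5588, -0.1969, 0.2219]
tool_rot: [0.763, 0.646, 0.0, 0.001]
force: [-1.7, 0.8, 5.4]
finger_gap: 0.338
gripper_force: 59.9
```

Call:
{"fn": "step_arm", "kwargs": {"commands": [0,0,0.0005,0,0,0,0,0,0.001,0,0,0,0,0,0.0015,0,0,0,0,0,0.002,0,0,0,0,0,0.0025,0,0,0,0,0,0.0025,0,0,0,0,0,0.0025,0,0,0,0,0,0.0025,0,0,0,0,0,0.0025,0,0,0,0,0,0.0025,0,0,0]}}

```text
t: 13.95
tcp_pos: [0.5589, -0.197, 0.2199]
tool_rot: [0.763, 0.646, 0.0, 0.001]
force: [-1.8, 1.2, 7.5]
finger_gap: 0.339
gripper_force: 60.1
```

```bash
cat > pk.py <<'E'
from h import *
plan([.5605,-.194,.311],-9.5)
T=cam("top");S=cam("scene")
for n,d,b in(("top",T,(320,265,390,335)),("scene",S,(265,270,345,345))):
    h=hsvmask(d,(0,180,90),(5,255,255),b)|hsvmask(d,(174,180,90),(180,255,255),b)
    p,st=blob(h); print(n,st,onz(d,p.mean(0),.074).round(4))
E
python3 pk.py
```

```text
shift mm [  3.1   1.2 -91.1] rot [0.1  0.04 0.02]
tcp [ 0.5589 -0.197   0.2199] t 13.95 F [-1.8   1.25  7.49] gap 0.3394919635966845
top [354 306  12  13 105] [ 0.4279 -0.21    0.074 ]
scene [270 291  36  38 858] [ 0.4442 -0.184   0.074 ]
```

The force dropped and the pack's red top has moved from x≈0.483 to x≈0.444, so the pack is released. I retract straight up.

Call:
{"fn": "step_arm", "kwargs": {"commands": [0,0,-0.005,0,0,0,0,0,-0.01,0,0,0,0,0,-0.018,0,0,0,0,0,-0.028,0,0,0,0,0,-0.04,0,0,0,0,0,-0.052,0,0,0,0,0,-0.065,0,0,0,0,0,-0.078,0,0,0,0,0,-0.088,0,0,0,0,0,-0.092,0,0,0]}}

```text
t: 15.05
tcp_pos: [0.559, -0.197, 0.3121]
tool_rot: [0.763, 0.646, 0.0, 0.001]
force: [0.1, 0.0, -1.0]
finger_gap: 0.338
gripper_force: 59.4
```

```bash
python3 pk.py; python3 - <<'E'
from h import *
plan([.5565,.1880,.3117],8)
E
```

```text
shift mm [3.2 0.9 1.1] rot [0.14 0.05 0.02]
tcp [ 0.559  -0.197   0.3121] t 15.05 F [ 0.13  0.03 -1.  ] gap 0.338393614727643
top [354 309  11  10  88] [ 0.4244 -0.2078  0.074 ]
scene [270 291  36  38 857] [ 0.4442 -0.184   0.074 ]
shift mm [379.2 -65.6  -0.8] rot [  0.08   0.04 -17.48]
tcp [ 0.5587 -0.1968  0.3112] t 15.15 F [-0.43  0.1  -0.75] gap 0.34440573517089973
```

Call:
{"fn": "step_arm", "kwargs": {"commands": [0.03,-0.005,0,0,0,-2,0.07,-0.012,0,0,0,-4,0.12,-0.021,0,0,0,-6,0.17,-0.03,0,0,0,-8,0.22,-0.039,0,0,0,-10,0.27,-0.047,0,0,0,-12,0.315,-0.055,0,0,0,-14,0.35,-0.061,0,0,0,-16,0.37,-0.064,0,0,0,-17.5,0.379,-0.0656,0,0,0,-17.5]}}

```text
t: 16.15
tcp_pos: [0.5554, 0.1901, 0.3095]
tool_rot: [0.655, 0.756, -0.001, -0.001]
force: [-0.3, -0.8, -1.4]
finger_gap: 0.337
gripper_force: 59.4
```

Call:
{"fn": "step_arm", "kwargs": {"commands": [0,0,0,0,0,0,0,0,0.005,0,0,0,0,0,0.015,0,0,0,0,0,0.025,0,0,0,0,0,0.035,0,0,0,0,0,0.04,0,0,0,0,0,0.045,0,0,0,0,0,0.045,0,0,0,0,0,0.045,0,0,0,0,0,0.045,0,0,0]}}

```text
t: 17.15
tcp_pos: [0.5565, 0.188, 0.2659]
tool_rot: [0.656, 0.755, 0.0, 0.0]
force: [-1.5, 0.2, -0.4]
finger_gap: 0.34
gripper_force: 59.4
```

```bash
python3 - <<'E'
from h import *
plan([.5562,.1886,.3117],8)
W=cam("wrist"); a=W["pixels"][120:270,250:400]; 
cv2.imwrite("pics/w6.png",cv2.resize(a,(600,600),interpolation=cv2.INTER_CUBIC))
E
```

```text
shift mm [  0.6  -0.2 -45.8] rot [0.06 0.   0.02]
tcp [0.5565 0.188  0.2659] t 17.15 F [-1.49  0.19 -0.4 ] gap 0.340431238426711
```

View pics/w6.png

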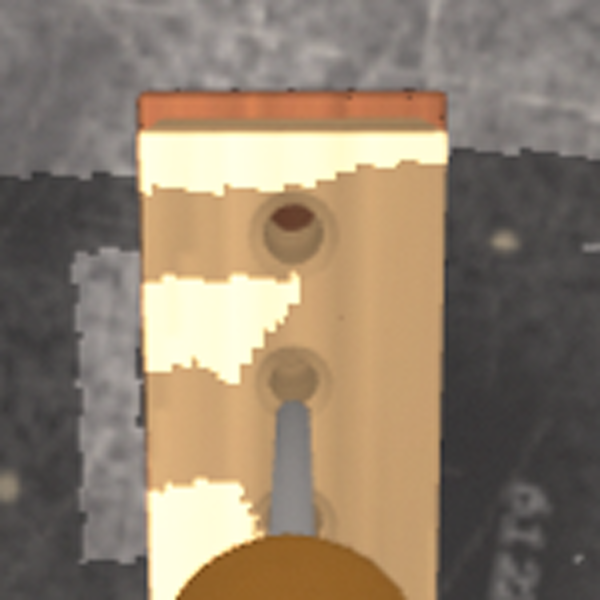

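The tip is at crop (291,402), just above the middle bore's mouth at (293,380). The outer bores are at (293,232) and about (295,522).

```bash
python3 - <<'E'
from h import *
W=cam("wrist"); s=manip.sense(); R0=Ro.from_quat(s["tool_rot"]).as_matrix()
f=lambda u,v,z:onz(W,(250+(u+.5)/4-.5,120+(v+.5)/4-.5),z)
tl=lambda P:(R0.T@(P-s["tcp_pos"])*1000).round(1)
print("tip",tl(f(291.5,400,.091)),"mid",tl(f(293.5,380,.07)),"far",tl(f(294,230,.07)),"near",tl(f(293.5,520,.07)),"block far edge",tl(f(293,130,.07)))
E
```

```text
tip [  1.   -0.3 174.9] mid [7.000e-01 1.000e-01 1.959e+02] far [ 30.9   0.2 195.9] near [-28.8   0.2 195.9] block far edge [ 50.2  -0.  195.9]
```

Call:
{"fn": "step_arm", "kwargs": {"commands": [0,0.0003,0.005,0,0,0,0,0.0003,0.012,0,0,0,0,0.0003,0.02,0,0,0,0,0.0003,0.028,0,0,0,0,0.0003,0.036,0,0,0,0,0.0003,0.044,0,0,0,0,0.0003,0.052,0,0,0,0,0.0003,0.06,0,0,0,0,0.0003,0.066,0,0,0,0,0.0003,0.07,0,0,0]}}

```text
t: 18.25
tcp_pos: [0.5563, 0.1879, 0.1947]
tool_rot: [0.656, 0.755, -0.0, -0.0]
force: [-0.8, 0.7, -1.1]
finger_gap: 0.338
gripper_force: 59.4
```

Call:
{"fn": "step_arm", "kwargs": {"commands": [0,0,0.002,0,0,0,0,0,0.004,0,0,0,0,0,0.006,0,0,0,0,0,0.008,0,0,0,0,0,0.01,0,0,0,0,0,0.012,0,0,0,0,0,0.013,0,0,0,0,0,0.013,0,0,0,0,0,0.013,0,0,0,0,0,0.013,0,0,0]}}

```text
t: 19.25
tcp_pos: [0.5565, 0.188, 0.1825]
tool_rot: [0.656, 0.755, 0.0, 0.0]
force: [0.2, -0.2, -0.2]
finger_gap: 0.34
gripper_force: 59.4
```

Within about 1.5 mm of the bottom with no side load, so I release.

Call:
{"fn": "step_arm", "kwargs": {"commands": [0,0,0.001,0,0,0,0,0,0.001,0,0,0,0,0,0.001,0,0,0,0,0,0.001,0,0,0,0,0,0.001,0,0,0,0,0,0.001,0,0,0,0,0,0.001,0,0,0,0,0,0.001,0,0,0,0,0,0.001,0,0,0,0,0,0.001,0,0,0]}}

```text
t: 20.25
tcp_pos: [0.5565, 0.1879, 0.1814]
tool_rot: [0.656, 0.755, -0.0, -0.0]
force: [0.1, 0.2, -0.3]
finger_gap: 0.339
gripper_force: 59.4
```

Call:
{"fn": "step_arm", "kwargs": {"commands": [0,0,0,0,0,0,0,0,0,0,0,0,0,0,0,0,0,0,0,0,0,0,0,0,0,0,0,0,0,0,0,0,0,0,0,0,0,0,0,0,0,0,0,0,0,0,0,0,0,0,0,0,0,0,0,0,0,0,0,0], "jaw": 100}}

```text
t: 21.25
tcp_pos: [0.5565, 0.188, 0.1814]
tool_rot: [0.656, 0.755, -0.0, 0.0]
force: [-0.0, -0.2, -0.0]
finger_gap: 0.996
gripper_force: 0.0
```

Call:
{"fn": "step_arm", "kwargs": {"commands": [0,0,-0.01,0,0,0,0,0,-0.025,0,0,0,0,0,-0.045,0,0,0,0,0,-0.07,0,0,0,0,0,-0.095,0,0,0,0,0,-0.12,0,0,0,0,0,-0.135,0,0,0,0,0,-0.145,0,0,0,0,0,-0.15,0,0,0,0,0,-0.15,0,0,0]}}

```text
t: 22.25
tcp_pos: [0.5566, 0.188, 0.3319]
tool_rot: [0.656, 0.755, 0.0, 0.0]
force: [0.4, -0.3, 0.6]
finger_gap: 0.998
gripper_force: 0.0
```

```bash
python3 pk.py; python3 - <<'E'
from h import *
S=cam("scene");cv2.imwrite("pics/end.png",cv2.resize(S["pixels"][140:370,200:480],None,fx=2.5,fy=2.5,interpolation=cv2.INTER_CUBIC))
E
```

```text
shift mm [-378.8  -49.4   20.9] rot [ 0.05 -0.   17.52]
tcp [0.5566 0.188  0.3319] t 22.25 F [ 0.39 -0.34  0.65] gap 0.9983590949325561
top [326 294  41  25 789] [ 0.447  -0.1736  0.074 ]
scene [270 291  35  38 861] [ 0.4443 -0.1838  0.074 ]
```

View pics/end.png

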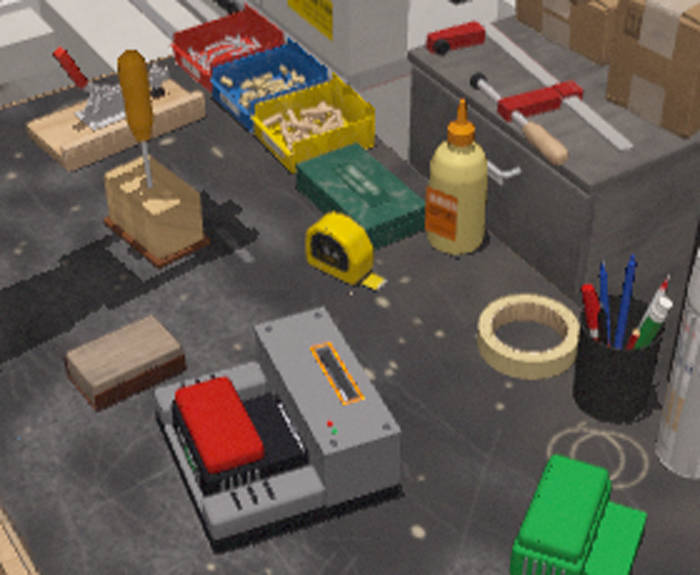

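The driver stands in the middle bore, with its handle at crop (135,95). The pack, red top at crop (218,424), is out against the front lip, and the bystanders are where they were.

```bash
python3 -c "
from station import manip
print(manip.sign_off())"
```

```text
the job is handed in; nothing more can be done
None
```

The pack is released and resting out against the front lip, the screwdriver is back in the middle bore of its stand, nothing else on the bench was touched, and the job was handed in at about 22 s.

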